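Put the seasoning station in order

ROBOT

A 7-joint arm with a two-finger parallel gripper is mounted at the origin on the work surface. World frame = base frame: x ahead of the robot, y to its left, z up, the work surface at z = 0. Lengths are in m, angles in rad, forces in N, time in s.
With the tool pointing down it reaches from about 0.4 to 0.9 m from the base axis. Payload 5.5 kg.
Tool frame: the origin (TCP) lies between the finger pads; the fingertips stand 22 mm ahead of it and the grasp point (between the pads) lies 3 mm ahead of it; z points along the fingers, y is the line along which they close (so a half turn about z gives the same grasp; the last joint's range is limited). The gripper opens to 92 mm and grips with 3 to 60 N. Pads are 19 mm wide; open, the fingers measure 130 mm over their backs; the gripper's body (75 mm by 190 mm) begins 47 mm behind the grasp point.
Start: joints at [1.38, 0.501, -0.427, 1.55, 0.221, 1.138, -0.21], TCP at [0.285, -0.584, 0.249] pointing down, gripper open.
Joint ranges: [-2.88, 2.88], [-0.31, 2.03], [-1.54, 1.56], [0.2, 2.42], [-1.41, 4.55], [0.19, 2.02], [-2.57, 2.57]. Speed limits (rad/s): [2.57, 2.57, 3.14, 3.14, 3.14, 3.14, 3.14].

INTERFACE

Orientations are given as a rotation vector (axis times angle).
In Python, from cell import * gives the robot as it stands. The module is installed in compiled form; this text tells all that it offers.
- The arm moves only by the tool arm_command, never from a script. Its arguments are lists of equal length, an entry for each row: "translation": the shift along the tool's x, y, z in mm, a list of three; "rot": the turn, a rotation vector about the tool's x, y, z in rad, a list of three; "hand": the opening, from -1 (shut) to 1 (fully open), so that 0 is half open. A call has 1 to 20 rows; each row is the pose to reach, as a shift and turn from the pose commanded when the call began, along the tool's axes at that moment; what a row does not reach only later rows make up. A row lasts 1/12 s, in which the tool goes at most 41.7 mm and 7.16 degrees, less where a joint would pass 70% of its speed; a pose out of reach is approached as far as the arm can. A call with a gripper value outside its range is refused whole. The fingers move at their own pace and stop on an object; the grip force is fixed at half the most. Time passes only in rows, so rows that repeat a pose let the fingers close. It gives the time, the measured TCP pose, the force, the opening and the grip force at its end, in the units of the state.
- state(): the state, without advancing time (a new reading comes with each control period).
- camera(name): name is "side" or "top"; returns a dict with "color" (420x560x3 uint8, red, green, blue), "depth" (420x560 float32, m along the optical axis (not along the pixel's ray), 0 where there is no reading), "intrinsics" (3x3 intrinsics, pixels), "eye" and "rotation" of the camera in the world. Camera axes: x right, y up, looking along -z (the intrinsics and any distortion apply to the point x, -y, -z); pixel columns grow to the right and rows downward; lengths in m; the calibration is good to about 2 mm. A picture is of the moment at which its call begins.
- sign_off(): hands the job in; it is judged then, once.
The state is a dict: "clock": time; "qpos": joint angles; "qd": joint speeds; "effort": joint torques, N m; "tcp_pos": TCP position; "orientation": TCP orientation; "contact_force": force on the tool from outside, world axes, zero at the start; "ft_torque": the same for the moment, N m; "width": finger opening in m; "grip_force": force on a finger pad.
Only numpy, scipy, OpenCV 4.12 (cv2) and the standard library are available. Lean on these libraries where they do the work, as an engineer would, in place of code of your own. Each camera call takes 0.05 s, during which the arm holds its last target. There are 200 camera calls.

TASK

Tidy the seasoning station before service: stand the two spice jars in the wooden tray, the two squeeze bottles in the blue tray and the steel dredger in the black tray, each thing upright on the floor of a compartment of its own (either compartment will do). Leave the copper cup where it stands.

Things in the scene. Friction and masses are not known exactly. Their poses are not given: they have to be found in the camera images.
- jar_green_center (a point): Spice jar of herbs, green with a flat green cap and a white paper band; upright round cylinder 44 mm in diameter (cap 46 mm), 86 mm tall. The point is its centre, 43 mm above its foot; z up along the jar. About 0.14 kg.
- jar_orange_center (a point): Spice jar of paprika, orange with a flat orange cap and a white paper band; same shape: 44 mm in diameter (cap 46 mm), 86 mm tall. The point is its centre, 43 mm above its foot; z up along the jar. About 0.14 kg.
- bottle_red_center (a point): Red squeeze bottle with a pointed red nozzle; round straight body 48 mm in diameter up to 70 mm, then collar and narrow nozzle to 104 mm. The point is half-way up, 52 mm above its foot; z up along the bottle. About 0.16 kg.
- bottle_yellow_center (a point): Yellow squeeze bottle with a pointed yellow nozzle; same shape: body 48 mm in diameter up to 70 mm, nozzle to 104 mm. The point is half-way up, 52 mm above its foot; z up along the bottle. About 0.16 kg.
- dredger_center (a point): Steel flour dredger (shaker): plain metal cylinder 48 mm in diameter with a domed, holed steel cap 50 mm in diameter, 78 mm tall in all. The point is its centre, 39 mm above its foot; z up along the dredger. About 0.15 kg.
- tray_wood: Brown wooden rectangular tray fixed to the counter, 86 mm (its x) by 166 mm (its y, the long side) outside, with two equal square compartments side by side along y, each 76 mm inside, parted by a 4 mm divider; floor 4 mm thick, walls and divider reach 15 mm above the counter. Origin: centre of its underside, on the counter; the compartment centres lie at y = +40 mm and y = -40 mm in its frame (x = 0).
- tray_blue: Blue rectangular tray fixed to the counter, 86 mm (its x) by 166 mm (its y, the long side) outside, with two equal square compartments side by side along y, each 76 mm inside, parted by a 4 mm divider; floor 4 mm thick, walls and divider reach 15 mm above the counter. Origin: centre of its underside, on the counter; the compartment centres lie at y = +40 mm and y = -40 mm in its frame (x = 0).
- tray_black: Black rectangular tray fixed to the counter, 86 mm (its x) by 166 mm (its y, the long side) outside, with two equal square compartments side by side along y, each 76 mm inside, parted by a 4 mm divider; floor 4 mm thick, walls and divider reach 15 mm above the counter. Origin: centre of its underside, on the counter; the compartment centres lie at y = +40 mm and y = -40 mm in its frame (x = 0).
- cup_center (a point): Copper cup, open at the top, about 68 mm across the rim and 75 mm tall, standing loose among the things to be sorted; to be left where it is. The point is its centre, 37.5 mm above its foot.
There are look-alikes about, which are no part of the job. What is shaped like the part that bears jar_orange_center but purple is not meant.

How it is judged:
By the outcome, as a careful person would: the job done as asked, in the order asked, and still so for the second after the job is handed in, with the robot touching nothing.
It also fails if it takes over 136 s, if anything falls off the work surface, if the arm or the gripper's body presses on something with over 40 N, if the wrist force passes 120 N, or if a joint passes its speed limit or range.

## Working session

There is one attempt and no reset: what is moved stays moved. The work goes in short steps, Python scripts to look and compute and a tool call to move; the robot and the scene stay as the last step left them, time stands still between calls to the robot, and variables do not carry over. Pictures are saved under pics/ and viewed, at most 14 in all, crops included, and the job is handed in when it is done.

Besides the shell and the picture viewer there is one more tool, called after "Call:" as a command line: name --argument value ..., lists and objects as JSON in quotes. arm_command: Moves the arm, as the interface text tells. Its arguments: {"type":"object","properties":{"translation":{"type":"array","items":{"type":"array","items":{"type":"number"}}},"rot":{"type":"array","items":{"type":"array","items":{"type":"number"}}},"hand":{"type":"array","items":{"type":"number"}}},"required":["translation","rot","hand"]}

```bash
mkdir -p pics
python3 - <<'E'
from cell import *
import cv2,numpy as np
for n in("top","side"):
    c=camera(n); cv2.imwrite(f"pics/{n}0.png",c["color"][:,:,::-1]); np.savez(f"{n}0.npz",**c)
    print(n,c["intrinsics"].tolist(),c["eye"],c["rotation"].tolist(),[k for k in c])
s=state();print(s)
E
```

```text
top [[419.63353101441623, 0.0, 283.55376861336043], [0.0, 419.63353101441623, 215.40353194774113], [0.0, 0.0, 1.0]] [0.40111615 0.01581471 1.11599897] [0.045760350659789416, -0.06136366893093911, -1.5406458198644912] ['color', 'depth', 'intrinsics', 'eye', 'rotation']
side [[451.7261331737886, 0.0, 289.72085895897226], [0.0, 451.7261331737886, 208.88005190304375], [0.0, 0.0, 1.0]] [0.26760351 0.73241097 0.85640063] [0.15327779081466733, -1.0600844672321577, -2.6512456825350794] ['color', 'depth', 'intrinsics', 'eye', 'rotation']
{'clock': 0.1, 'qpos': array([ 1.38021213,  0.50175563, -0.42681366,  1.55132496,  0.2208026 ,
        1.138274  , -0.21029785]), 'qd': array([ 0.00029844, -0.00206732, -0.00026877, -0.00189145,  0.00070956,
       -0.00051556,  0.00100048]), 'effort': array([-1.19331872e-02, -5.67859983e+01, -5.83873719e+00, -2.79911292e+01,
       -6.90806913e-02,  2.40835792e-02,  1.82579174e-05]), 'tcp_pos': array([ 0.28465654, -0.58371568,  0.24779013]), 'orientation': array([-3.05941904e+00, -7.06405482e-01,  4.96270559e-04]), 'contact_force': array([0.36241728, 0.31424613, 0.02228781]), 'ft_torque': array([ 0.00751913, -0.04912037,  0.01587152]), 'grip_force': 0.0, 'width': 0.09194611924026527}
```

View pics/top0.png

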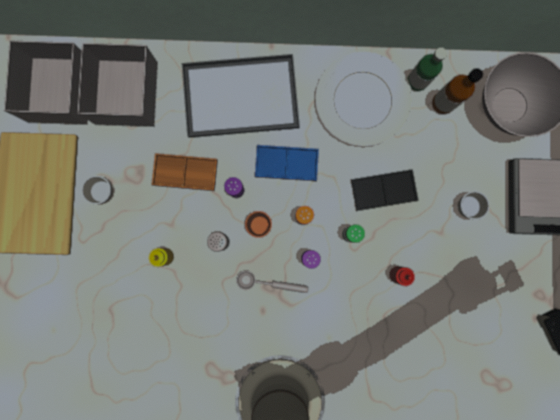

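View pics/side0.png

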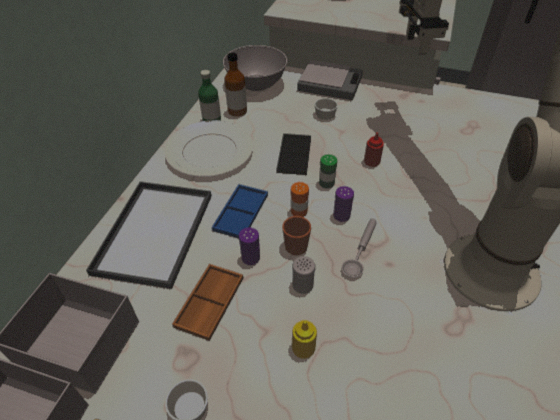

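The top view shows yellow bottle (160,257), dredger (217,241), cup (259,224), orange jar (304,215), green jar (355,233) and red bottle (403,276). Purple look-alikes are at (233,187) and (311,259), and the trays are wood (185,171), blue (287,163) and black (384,190). The side view confirms that everything is upright.

```bash
cat > h.py <<'E'
import numpy as np,cv2
from scipy.spatial.transform import Rotation as R
def rays(c):
    K=c["intrinsics"]; v,u=np.mgrid[:420,:560]
    d=np.stack([(u-K[0,2])/K[0,0],-(v-K[1,2])/K[1,1],-np.ones(u.shape)],-1)
    return d@R.from_rotvec(c["rotation"]).as_matrix().T
def cloud(c): return c["eye"]+rays(c)*c["depth"][...,None]
def onplane(c,uv,z):
    K=c["intrinsics"];uv=np.atleast_2d(uv).astype(float)
    d=np.stack([(uv[:,0]-K[0,2])/K[0,0],-(uv[:,1]-K[1,2])/K[1,1],-np.ones(len(uv))],-1)@R.from_rotvec(c["rotation"]).as_matrix().T
    return (c["eye"]+d*((z-c["eye"][2])/d[:,2])[:,None])[:,:2]
E
cat > m.py <<'E'
from h import *
c=dict(np.load("top0.npz"));s=dict(np.load("side0.npz"))
P=cloud(c);Q=cloud(s)
print("table z",np.median(P[300:330,60:200,2]),np.median(Q[350:400,400:500,2]))
hts=dict(yellow=((160,257),.070),dredger=((217,241),.078),cup=((259,224),.075),orange=((304,215),.086),green=((355,233),.086),red=((403,276),.070),purpA=((233,187),.086),purpB=((311,259),.086))
for n,((u,v),h) in hts.items():
    m=np.zeros((420,560),bool);m[v-18:v+19,u-18:u+19]=1
    a=P[m&(P[...,2]>h-.008)]
    ctr,r=cv2.minEnclosingCircle(a[:,:2].astype(np.float32)*1000)
    # side cloud, visible points near
    b=Q[(np.hypot(Q[...,0]-ctr[0]/1000,Q[...,1]-ctr[1]/1000)<.045)&(Q[...,2]>h-.008)]
    c2,r2=cv2.minEnclosingCircle(b[:,:2].astype(np.float32)*1000) if len(b) else ((0,0),0)
    print(n,len(a),np.round(ctr,1),round(r,1),"zmax",a[:,2].max().round(3),"side",len(b),np.round(c2,1),round(r2,1))
hsv=cv2.cvtColor(c["color"],cv2.COLOR_RGB2HSV)
for n,(u,v) in dict(wood=(185,171),blue=(287,163),black=(384,190)).items():
    m=np.zeros((420,560),np.uint8)
    lo,hi={"wood":((5,120,40),(20,255,255)),"blue":((100,120,30),(130,255,255)),"black":((0,0,0),(180,255,50))}[n]
    w=cv2.inRange(hsv,lo,hi);m[v-26:v+27,u-42:u+43]=w[v-26:v+27,u-42:u+43]
    ct=max(cv2.findContours(m,0,1)[0],key=cv2.contourArea)
    xy=onplane(c,ct[:,0],.015)*1000
    rc=cv2.minAreaRect(xy.astype(np.float32));bx=cv2.boxPoints(rc)
    e=[bx[1]-bx[0],bx[2]-bx[1]];e=max(e,key=np.linalg.norm);e/=np.linalg.norm(e)
    e*=np.sign(e[1])
    print(n,np.round(rc[0],1),np.round(rc[1],1),"y-axis",e.round(3),"comp+",(rc[0]+40*e).round(1),"comp-",(rc[0]-40*e).round(1))
E
python3 m.py
```

```text
table z 9.225660158651561e-05 0.0005563467613721729
yellow 301 [379.2 177.4] 163.1 zmax 1.116 side 353 [407.1 171.1] 25.3
dredger 321 [404.8 104.9] 89.2 zmax 1.116 side 55 [413.5 107.1] 43.5
cup 158 [436.9  54.7] 52.8 zmax 1.116 side 147 [452.9  68.5] 33.9
orange 270 [446.8 -22.5] 59.6 zmax 1.116 side 143 [475.7 -40.2] 22.3
green 282 [420.3 -88.3] 105.9 zmax 1.116 side 35 [383.9 -68.3] 15.7
red 301 [ 362.7 -153.4] 173.5 zmax 1.116 side 0 [0 0] 0
purpA 272 [480.7  81.1] 102.9 zmax 1.116 side 1 [476.8  50.5] 0.0
purpB 287 [381.9 -35.1] 54.4 zmax 1.116 side 198 [372.3 -60.5] 24.6
wood [584.6 271.5] [162.8  82. ] y-axis [0.06  0.998] comp+ [587.  311.4] comp- [582.2 231.6]
blue [617.7   2.7] [161.   82.6] y-axis [0.036 0.999] comp+ [619.1  42.7] comp- [616.2 -37.3]
black [ 552.9 -258. ] [ 80.9 163. ] y-axis [-0.194  0.981] comp+ [ 545.2 -218.7] comp- [ 560.7 -297.2]
```

```bash
sed -i 's/&(P\[...,2\]>h-.008)/\&(P[...,2]>h-.008)\&(P[...,2]<.13)/; s/&(Q\[...,2\]>h-.008)/\&(Q[...,2]>h-.008)\&(Q[...,2]<.13)/' m.py; python3 m.py
python3 - <<'E'
from h import *
s=np.load("side0.npz");c=dict(s);Q=cloud(c)
import cv2
a=cv2.imread("pics/top0.png")[130:300,130:430];cv2.imwrite("pics/crop1.png",cv2.resize(a,None,fx=2.6,fy=2.6,interpolation=2))
E
```

```text
table z 9.225660158651561e-05 0.0005563467613721729
yellow 299 [359.9 315.2] 23.9 zmax 0.107 side 475 [363.  316.7] 24.0
dredger 315 [403.6 170.6] 24.8 zmax 0.084 side 369 [407.1 171.1] 25.3
cup 150 [449.7  69.1] 33.6 zmax 0.079 side 226 [452.9  69.5] 34.8
orange 268 [475.7 -45. ] 23.0 zmax 0.091 side 226 [479.7 -42.8] 23.1
green 277 [ 433.6 -170.8] 23.0 zmax 0.09 side 185 [ 437.7 -170.2] 25.3
red 299 [ 330.  -299.2] 24.1 zmax 0.106 side 209 [ 334.8 -296.9] 23.9
purpA 267 [542.  134.4] 22.8 zmax 0.091 side 293 [545.4 134.7] 23.8
purpB 277 [367.2 -63.8] 22.7 zmax 0.09 side 224 [370.6 -61.8] 24.7
wood [584.6 271.5] [162.8  82. ] y-axis [0.06  0.998] comp+ [587.  311.4] comp- [582.2 231.6]
blue [617.7   2.7] [161.   82.6] y-axis [0.036 0.999] comp+ [619.1  42.7] comp- [616.2 -37.3]
black [ 552.9 -258. ] [ 80.9 163. ] y-axis [-0.194  0.981] comp+ [ 545.2 -218.7] comp- [ 560.7 -297.2]
```

View pics/crop1.png

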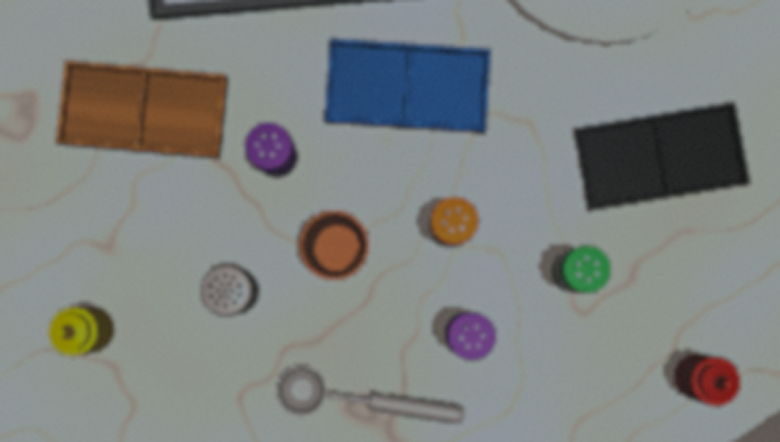

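```bash
cat > go.py <<'E'
# go.py yaw_of_tool_y_deg  x,y,z [x,y,z ...] (mm, TCP) -> shift/turn from the present pose
import sys
from h import *
from cell import state
s=state();p=np.array(s["tcp_pos"])*1000;M=R.from_rotvec(s["orientation"])
a=np.radians(float(sys.argv[1]));y=[np.cos(a),np.sin(a),0];z=[0,0,-1]
G=R.from_matrix(np.stack([np.cross(y,z),y,z],1))
print("t",round(s["clock"],2),"tcp",p.round(1),"turn",(M.inv()*G).as_rotvec().round(3),"q",np.round(s["qpos"],2),"w",round(s["width"],4))
for w in sys.argv[2:]: print(w,M.inv().apply(np.array([float(v) for v in w.split(",")])-p).round(1))
E
python3 go.py -3 477.5,-44,200 477.5,-44,51
```

```text
t 0.1 tcp [ 284.7 -583.7  247.8] turn [-2.000e-03 -1.000e-03 -1.065e+00] q [ 1.38  0.5  -0.43  1.55  0.22  1.14 -0.21] w 0.0919
477.5,-44,200 [ 409.9 -400.5   48.5]
477.5,-44,51 [ 409.9 -400.2  197.5]
```

Call:
arm_command --translation '[[410,-400,48],[410,-400,48],[410,-400,48],[410,-400,48],[410,-400,48],[410,-400,48],[410,-400,48],[410,-400,48],[410,-400,48],[410,-400,48],[410,-400,48],[410,-400,48],[410,-400,48],[410,-400,48],[410,-400,48],[410,-400,48],[410,-400,48],[410,-400,48],[410,-400,48],[410,-400,48]]' --rot '[[0,0,-1.065],[0,0,-1.065],[0,0,-1.065],[0,0,-1.065],[0,0,-1.065],[0,0,-1.065],[0,0,-1.065],[0,0,-1.065],[0,0,-1.065],[0,0,-1.065],[0,0,-1.065],[0,0,-1.065],[0,0,-1.065],[0,0,-1.065],[0,0,-1.065],[0,0,-1.065],[0,0,-1.065],[0,0,-1.065],[0,0,-1.065],[0,0,-1.065]]' --hand '[1,1,1,1,1,1,1,1,1,1,1,1,1,1,1,1,1,1,1,1]'

```text
clock: 1.77
tcp_pos: [0.4778, -0.0465, 0.2007]
orientation: [2.281, 2.16, -0.001]
contact_force: [-0.3, 0.5, 0.2]
width: 0.0916
grip_force: 0.0
```

```bash
python3 go.py -3 477.5,-44,51
```

```text
t 1.77 tcp [477.8 -46.5 200.7] turn [-0.     0.001 -0.002] q [ 0.78  0.34 -0.87  2.    0.32  0.94 -0.31] w 0.0916
477.5,-44,51 [  2.6  -0.4 149.7]
```

Call:
arm_command --translation '[[2,0,30],[2,0,60],[2,0,90],[2,0,110],[2,0,130],[2,0,150],[2,0,150],[2,0,150],[2,0,150],[2,0,150],[2,0,150],[2,0,150],[2,0,150],[2,0,150],[2,0,150],[2,0,150]]' --rot '[[0,0,0],[0,0,0],[0,0,0],[0,0,0],[0,0,0],[0,0,0],[0,0,0],[0,0,0],[0,0,0],[0,0,0],[0,0,0],[0,0,0],[0,0,0],[0,0,0],[0,0,0],[0,0,0]]' --hand '[1,1,1,1,1,1,1,1,-1,-1,-1,-1,-1,-1,-1,-1]'

```text
clock: 3.1
tcp_pos: [0.4784, -0.043, 0.0509]
orientation: [2.278, 2.163, 0.0]
contact_force: [0.4, 0.3, 0.9]
width: 0.0449
grip_force: 30.0
```

```bash
python3 go.py -3 477.5,-44,190 587,311,210 587,311,58
```

```text
t 3.1 tcp [478.4 -43.   50.9] turn [0. 0. 0.] q [ 0.59  0.58 -0.67  2.09  0.6   0.66 -0.54] w 0.0449
477.5,-44,190 [  -1.1   -0.8 -139.1]
587,311,210 [ 359.1   90.2 -159.1]
587,311,58 [359.1  90.1  -7.1]
```

Call:
arm_command --translation '[[0,0,-30],[0,0,-65],[0,0,-105],[0,0,-145],[30,8,-160],[65,16,-160],[105,27,-160],[145,37,-160],[185,47,-160],[225,57,-160],[265,67,-160],[300,76,-160],[330,84,-160],[350,88,-160],[359,90,-160],[359,90,-160],[359,90,-160],[359,90,-160]]' --rot '[[0,0,0],[0,0,0],[0,0,0],[0,0,0],[0,0,0],[0,0,0],[0,0,0],[0,0,0],[0,0,0],[0,0,0],[0,0,0],[0,0,0],[0,0,0],[0,0,0],[0,0,0],[0,0,0],[0,0,0],[0,0,0]]' --hand '[-1,-1,-1,-1,-1,-1,-1,-1,-1,-1,-1,-1,-1,-1,-1,-1,-1,-1]'

```text
clock: 4.6
tcp_pos: [0.5869, 0.3085, 0.2102]
orientation: [2.279, 2.16, -0.003]
contact_force: [2.0, 0.3, -1.2]
width: 0.0448
grip_force: 30.0
```

```bash
python3 go.py -3 587,311,56
```

```text
t 4.6 tcp [586.9 308.5 210.2] turn [-0.001  0.002 -0.001] q [ 0.01  0.66 -0.81  1.54  0.51  1.16 -0.95] w 0.0448
587,311,56 [2.900e+00 1.000e-01 1.542e+02]
```

Call:
arm_command --translation '[[2,0,30],[2,0,65],[2,0,100],[2,0,125],[2,0,140],[2,0,148],[2,0,152],[2,0,154],[2,0,154],[2,0,154],[2,0,154]]' --rot '[[0,0,0],[0,0,0],[0,0,0],[0,0,0],[0,0,0],[0,0,0],[0,0,0],[0,0,0],[0,0,0],[0,0,0],[0,0,0]]' --hand '[-1,-1,-1,-1,-1,-1,-1,-1,-1,-1,-1]'

```text
clock: 5.52
tcp_pos: [0.5877, 0.3135, 0.0583]
orientation: [2.278, 2.162, 0.004]
contact_force: [-1.4, 0.4, -1.0]
width: 0.0451
grip_force: 30.0
```

```bash
python3 go.py -3 587,311,56 587,311,210 435.5,-170.5,210
```

```text
t 5.52 tcp [587.7 313.5  58.3] turn [ 0.002 -0.001  0.   ] q [-0.06  0.83 -0.7   1.62  0.64  0.93 -1.04] w 0.0451
587,311,56 [-2.5 -0.6  2.3]
587,311,210 [  -2.3   -0.3 -151.7]
435.5,-170.5,210 [-491.1 -126.5 -152.5]
```

Call:
arm_command --translation '[[-2,0,1],[-2,0,2],[-2,0,3],[-2,0,3],[-2,0,3],[-2,0,3],[-2,0,3],[-2,0,3],[-2,0,3],[-2,0,3],[-2,0,-20],[-2,0,-60],[-2,0,-100],[-2,0,-140],[-2,0,-152]]' --rot '[[0,0,0],[0,0,0],[0,0,0],[0,0,0],[0,0,0],[0,0,0],[0,0,0],[0,0,0],[0,0,0],[0,0,0],[0,0,0],[0,0,0],[0,0,0],[0,0,0],[0,0,0]]' --hand '[-1,-1,-1,-1,-1,0.8,0.8,0.8,0.8,0.8,0.8,0.8,0.8,0.8,0.8]'

```text
clock: 6.77
tcp_pos: [0.5889, 0.3134, 0.2157]
orientation: [2.277, 2.162, 0.014]
contact_force: [-0.1, 2.1, 1.3]
width: 0.0828
grip_force: 0.0
```

```bash
python3 go.py -3 435.5,-170.5,200
python3 - <<'E'
from cell import *
import cv2
a=camera("side")["color"][:,:,::-1]; cv2.imwrite("pics/s1.png",cv2.resize(a,None,fx=1.42,fy=1.42))
E
```

```text
t 6.77 tcp [588.9 313.4 215.7] turn [ 0.007 -0.005  0.001] q [ 0.01  0.66 -0.81  1.53  0.51  1.16 -0.95] w 0.0828
435.5,-170.5,200 [-491.3 -128.3   12.1]
```

View pics/s1.png

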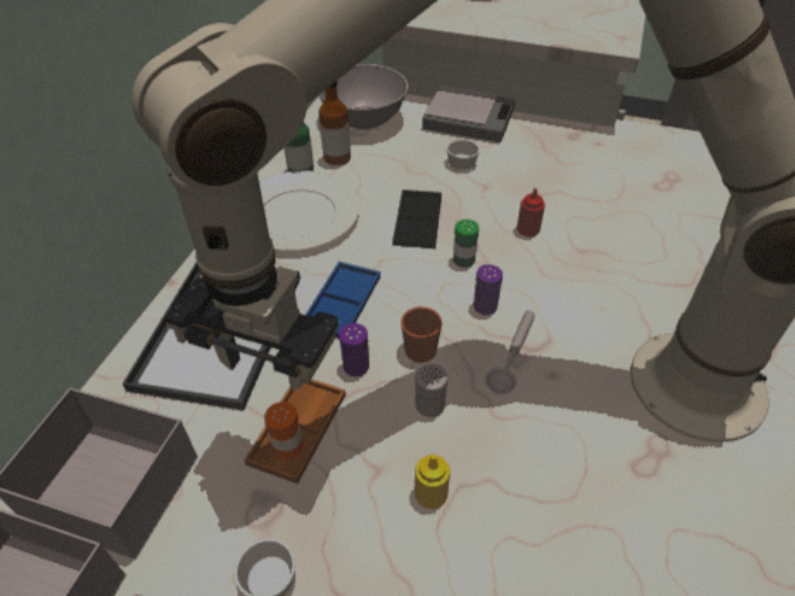

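The orange jar stands upright in the near compartment of the wooden tray, at about (285,430) in this enlarged picture. The green jar is next.

Call:
arm_command --translation '[[-491,-128,12],[-491,-128,12],[-491,-128,12],[-491,-128,12],[-491,-128,12],[-491,-128,12],[-491,-128,12],[-491,-128,12],[-491,-128,12],[-491,-128,12],[-491,-128,12],[-491,-128,12],[-491,-128,12],[-491,-128,12],[-491,-128,12],[-491,-128,12],[-491,-128,12],[-491,-128,12]]' --rot '[[0,0,0],[0,0,0],[0,0,0],[0,0,0],[0,0,0],[0,0,0],[0,0,0],[0,0,0],[0,0,0],[0,0,0],[0,0,0],[0,0,0],[0,0,0],[0,0,0],[0,0,0],[0,0,0],[0,0,0],[0,0,0]]' --hand '[1,1,1,1,1,1,1,1,1,1,1,1,1,1,1,1,1,1]'

```text
clock: 8.32
tcp_pos: [0.434, -0.171, 0.1968]
orientation: [-2.275, -2.167, -0.001]
contact_force: [-0.0, 0.6, -0.0]
width: 0.0921
grip_force: 0.0
```

```bash
python3 go.py -3 435.5,-170.5,51
```

```text
t 8.32 tcp [ 434.  -171.   196.8] turn [ 0.    -0.     0.004] q [ 1.07  0.32 -0.87  2.04  0.3   0.92 -0.01] w 0.0921
435.5,-170.5,51 [  0.5   1.4 145.8]
```

Call:
arm_command --translation '[[0,1,30],[0,1,60],[0,1,90],[0,1,110],[0,1,130],[0,1,146],[0,1,146],[0,1,146],[0,1,146],[0,1,146],[0,1,146],[0,1,146],[0,1,146],[0,1,146],[0,1,146],[0,1,146]]' --rot '[[0,0,0],[0,0,0],[0,0,0],[0,0,0],[0,0,0],[0,0,0],[0,0,0],[0,0,0],[0,0,0],[0,0,0],[0,0,0],[0,0,0],[0,0,0],[0,0,0],[0,0,0],[0,0,0]]' --hand '[1,1,1,1,1,1,1,1,-1,-1,-1,-1,-1,-1,-1,-1]'

```text
clock: 9.65
tcp_pos: [0.4346, -0.173, 0.0509]
orientation: [2.278, 2.163, 0.0]
contact_force: [-0.2, 0.2, 0.2]
width: 0.0448
grip_force: 29.9
```

```bash
python3 go.py -3 435.5,-170.5,51 582,231,200
```

```text
t 9.65 tcp [ 434.6 -173.    50.9] turn [0.001 0.    0.   ] q [ 0.88  0.56 -0.67  2.12  0.59  0.64 -0.25] w 0.0448
435.5,-170.5,51 [ 2.5  0.7 -0.1]
582,231,200 [ 411.1  126.2 -149.1]
```

Call:
arm_command --translation '[[0,0,-30],[0,0,-65],[0,0,-105],[0,0,-140],[30,9,-150],[65,20,-150],[105,32,-150],[145,45,-150],[185,57,-150],[225,69,-150],[265,81,-150],[305,94,-150],[340,104,-150],[370,114,-150],[395,121,-150],[411,126,-150],[411,126,-150],[411,126,-150],[411,126,-150],[411,126,-150]]' --rot '[[0,0,0],[0,0,0],[0,0,0],[0,0,0],[0,0,0],[0,0,0],[0,0,0],[0,0,0],[0,0,0],[0,0,0],[0,0,0],[0,0,0],[0,0,0],[0,0,0],[0,0,0],[0,0,0],[0,0,0],[0,0,0],[0,0,0],[0,0,0]]' --hand '[-1,-1,-1,-1,-1,-1,-1,-1,-1,-1,-1,-1,-1,-1,-1,-1,-1,-1,-1,-1]'

```text
clock: 11.32
tcp_pos: [0.5815, 0.2291, 0.2003]
orientation: [2.28, 2.161, -0.002]
contact_force: [-0.9, -1.5, -0.2]
width: 0.0452
grip_force: 29.9
```

```bash
python3 go.py -3 582,231,55
```

```text
t 11.32 tcp [581.5 229.1 200.3] turn [-0.001  0.002 -0.001] q [ 0.17  0.61 -0.83  1.65  0.5   1.1  -0.86] w 0.0452
582,231,55 [  2.1   0.5 145.3]
```

Call:
arm_command --translation '[[1,0,30],[1,0,65],[1,0,95],[1,0,120],[1,0,133],[1,0,140],[1,0,143],[1,0,145],[1,0,145],[1,0,145],[1,0,145],[1,0,145],[1,0,145],[1,0,145]]' --rot '[[0,0,0],[0,0,0],[0,0,0],[0,0,0],[0,0,0],[0,0,0],[0,0,0],[0,0,0],[0,0,0],[0,0,0],[0,0,0],[0,0,0],[0,0,0],[0,0,0]]' --hand '[-1,-1,-1,-1,-1,-1,-1,-1,-1,-1,-1,-1,-1,-1]'

```text
clock: 12.48
tcp_pos: [0.5818, 0.2321, 0.0561]
orientation: [2.278, 2.163, 0.001]
contact_force: [0.3, -0.0, -0.5]
width: 0.045
grip_force: 29.9
```

```bash
python3 go.py -3 582,231,55 582,231,205
```

```text
t 12.48 tcp [581.8 232.1  56.1] turn [ 0.001 -0.     0.   ] q [ 0.09  0.79 -0.72  1.73  0.65  0.88 -0.97] w 0.045
582,231,55 [-1.1  0.2  1.1]
582,231,205 [  -1.1    0.3 -148.9]
```

Call:
arm_command --translation '[[0,0,1],[0,0,1],[0,0,1],[0,0,1],[0,0,1],[0,0,1],[0,0,1],[0,0,1],[0,0,-20],[0,0,-60],[0,0,-100],[0,0,-140],[0,0,-149],[0,0,-149],[0,0,-149],[0,0,-149],[0,0,-149]]' --rot '[[0,0,0],[0,0,0],[0,0,0],[0,0,0],[0,0,0],[0,0,0],[0,0,0],[0,0,0],[0,0,0],[0,0,0],[0,0,0],[0,0,0],[0,0,0],[0,0,0],[0,0,0],[0,0,0],[0,0,0]]' --hand '[-1,-1,-1,0.8,0.8,0.8,0.8,0.8,0.8,0.8,0.8,0.8,0.8,0.8,0.8,0.8,0.8]'

```text
clock: 13.9
tcp_pos: [0.5807, 0.2313, 0.2027]
orientation: [-2.278, -2.162, 0.005]
contact_force: [0.5, -0.2, -0.6]
width: 0.0827
grip_force: 0.0
```

```bash
python3 go.py -3 332.5,-298,220
```

```text
t 13.9 tcp [580.7 231.3 202.7] turn [-0.003  0.001  0.   ] q [ 0.17  0.61 -0.84  1.65  0.5   1.11 -0.86] w 0.0827
332.5,-298,220 [-541.5 -220.4  -15.8]
```

Call:
arm_command --translation '[[-541,-220,-16],[-541,-220,-16],[-541,-220,-16],[-541,-220,-16],[-541,-220,-16],[-541,-220,-16],[-541,-220,-16],[-541,-220,-16],[-541,-220,-16],[-541,-220,-16],[-541,-220,-16],[-541,-220,-16],[-541,-220,-16],[-541,-220,-16],[-541,-220,-16],[-541,-220,-16],[-541,-220,-16],[-541,-220,-16],[-541,-220,-16],[-541,-220,-16]]' --rot '[[0,0,0],[0,0,0],[0,0,0],[0,0,0],[0,0,0],[0,0,0],[0,0,0],[0,0,0],[0,0,0],[0,0,0],[0,0,0],[0,0,0],[0,0,0],[0,0,0],[0,0,0],[0,0,0],[0,0,0],[0,0,0],[0,0,0],[0,0,0]]' --hand '[1,1,1,1,1,1,1,1,1,1,1,1,1,1,1,1,1,1,1,1]'

```text
clock: 15.57
tcp_pos: [0.3345, -0.2955, 0.2206]
orientation: [-2.275, -2.166, -0.0]
contact_force: [0.4, -0.2, 1.2]
width: 0.0919
grip_force: 0.0
```

```bash
python3 go.py -3 332.5,-298,64
```

```text
t 15.57 tcp [ 334.5 -295.5  220.6] turn [-0.    -0.     0.003] q [ 1.41  0.22 -0.83  2.06  0.2   0.94  0.43] w 0.0919
332.5,-298,64 [ -2.7  -1.9 156.6]
```

Call:
arm_command --translation '[[-2,-2,30],[-2,-2,65],[-2,-2,95],[-2,-2,120],[-2,-2,140],[-2,-2,150],[-2,-2,156],[-2,-2,156],[-2,-2,156],[-2,-2,156],[-2,-2,156],[-2,-2,156],[-2,-2,156],[-2,-2,156],[-2,-2,156],[-2,-2,156]]' --rot '[[0,0,0],[0,0,0],[0,0,0],[0,0,0],[0,0,0],[0,0,0],[0,0,0],[0,0,0],[0,0,0],[0,0,0],[0,0,0],[0,0,0],[0,0,0],[0,0,0],[0,0,0],[0,0,0]]' --hand '[1,1,1,1,1,1,1,1,1,-1,-1,-1,-1,-1,-1,-1]'

```text
clock: 16.9
tcp_pos: [0.3318, -0.2988, 0.0648]
orientation: [2.278, 2.163, 0.0]
contact_force: [1.1, 0.4, 1.7]
width: 0.0499
grip_force: 1.1
```

```bash
python3 go.py -3 332.5,-298,64 618,-37,230
```

```text
t 16.9 tcp [ 331.8 -298.8   64.8] turn [0. 0. 0.] q [ 1.22  0.5  -0.65  2.17  0.51  0.63  0.16] w 0.0499
332.5,-298,64 [0.8 0.6 0.8]
618,-37,230 [ 276.3  272.2 -165.1]
```

Call:
arm_command --translation '[[0,0,0],[0,0,0],[0,0,0],[0,0,0],[0,0,-25],[0,0,-60],[0,0,-95],[0,0,-130],[0,0,-155],[0,0,-165],[0,0,-165]]' --rot '[[0,0,0],[0,0,0],[0,0,0],[0,0,0],[0,0,0],[0,0,0],[0,0,0],[0,0,0],[0,0,0],[0,0,0],[0,0,0]]' --hand '[-1,-1,-1,-1,-1,-1,-1,-1,-1,-1,-1]'

```text
clock: 17.82
tcp_pos: [0.3323, -0.2998, 0.2315]
orientation: [2.276, 2.159, -0.002]
contact_force: [1.1, 0.5, -1.4]
width: 0.0474
grip_force: 30.0
```

```bash
python3 go.py -3 618,-37,230
```

```text
t 17.82 tcp [ 332.3 -299.8  231.5] turn [ 0.002  0.004 -0.   ] q [ 1.45  0.2  -0.85  2.05  0.19  0.96  0.44] w 0.0474
618,-37,230 [277.5 271.4   1. ]
```

Call:
arm_command --translation '[[20,20,1],[45,44,1],[70,68,1],[98,96,1],[125,122,1],[152,149,1],[180,176,1],[207,203,1],[232,227,1],[252,246,1],[268,262,1],[277,271,1],[277,271,1],[277,271,1],[277,271,1],[277,271,1]]' --rot '[[0,0,0],[0,0,0],[0,0,0],[0,0,0],[0,0,0],[0,0,0],[0,0,0],[0,0,0],[0,0,0],[0,0,0],[0,0,0],[0,0,0],[0,0,0],[0,0,0],[0,0,0],[0,0,0]]' --hand '[-1,-1,-1,-1,-1,-1,-1,-1,-1,-1,-1,-1,-1,-1,-1,-1]'

```text
clock: 19.15
tcp_pos: [0.6156, -0.0376, 0.2274]
orientation: [-2.279, -2.161, 0.004]
contact_force: [-0.5, -0.2, -1.1]
width: 0.0474
grip_force: 30.0
```

```bash
python3 go.py -3 618,-37,69
```

```text
t 19.15 tcp [615.6 -37.6 227.4] turn [-0.002  0.001 -0.001] q [ 0.62  0.57 -0.84  1.65  0.45  1.14 -0.39] w 0.0474
618,-37,69 [  0.9   2.8 158.4]
```

Call:
arm_command --translation '[[1,2,30],[1,2,65],[1,2,100],[1,2,128],[1,2,144],[1,2,152],[1,2,156],[1,2,158],[1,2,158],[1,2,158],[1,2,158],[1,2,158],[1,2,158],[1,2,158]]' --rot '[[0,0,0],[0,0,0],[0,0,0],[0,0,0],[0,0,0],[0,0,0],[0,0,0],[0,0,0],[0,0,0],[0,0,0],[0,0,0],[0,0,0],[0,0,0],[0,0,0]]' --hand '[-1,-1,-1,-1,-1,-1,-1,-1,-1,-1,-1,-1,-1,-1]'

```text
clock: 20.32
tcp_pos: [0.6191, -0.0353, 0.0712]
orientation: [2.278, 2.163, 0.001]
contact_force: [-0.3, 0.2, -2.5]
width: 0.0474
grip_force: 30.0
```

```bash
python3 go.py -3 618,-37,68.5 618,-37,240
```

```text
t 20.32 tcp [619.1 -35.3  71.2] turn [0.001 0.    0.   ] q [ 0.53  0.75 -0.71  1.74  0.62  0.89 -0.51] w 0.0474
618,-37,68.5 [-1.8 -1.   2.7]
618,-37,240 [  -1.8   -0.9 -168.8]
```

Call:
arm_command --translation '[[-1,0,1],[-1,0,2],[-1,0,2.5],[-1,0,2.5],[-1,0,2.5],[-1,0,2.5],[-1,0,2.5],[-1,0,2.5],[-1,0,2.5],[-1,0,2.5],[-1,0,-20],[-1,0,-60],[-1,0,-100],[-1,0,-140],[-1,0,-160],[-1,0,-160],[-1,0,-160],[-1,0,-160]]' --rot '[[0,0,0],[0,0,0],[0,0,0],[0,0,0],[0,0,0],[0,0,0],[0,0,0],[0,0,0],[0,0,0],[0,0,0],[0,0,0],[0,0,0],[0,0,0],[0,0,0],[0,0,0],[0,0,0],[0,0,0],[0,0,0]]' --hand '[-1,-1,-1,-1,-1,0.8,0.8,0.8,0.8,0.8,0.8,0.8,0.8,0.8,0.8,0.8,0.8,0.8]'

```text
clock: 21.82
tcp_pos: [0.6181, -0.0366, 0.2298]
orientation: [-2.278, -2.162, 0.002]
contact_force: [-0.8, -0.7, -0.1]
width: 0.0825
grip_force: 0.0
```

```bash
python3 go.py -3 361.5,316,220
python3 - <<'E'
from cell import *
import cv2
a=camera("side")["color"][:,:,::-1]; cv2.imwrite("pics/s2.png",cv2.resize(a,None,fx=1.42,fy=1.42))
E
```

```text
t 21.82 tcp [618.1 -36.6 229.8] turn [-0.001  0.001  0.   ] q [ 0.61  0.57 -0.84  1.64  0.46  1.14 -0.39] w 0.0825
361.5,316,220 [ 338.7 -274.6   10. ]
```

View pics/s2.png

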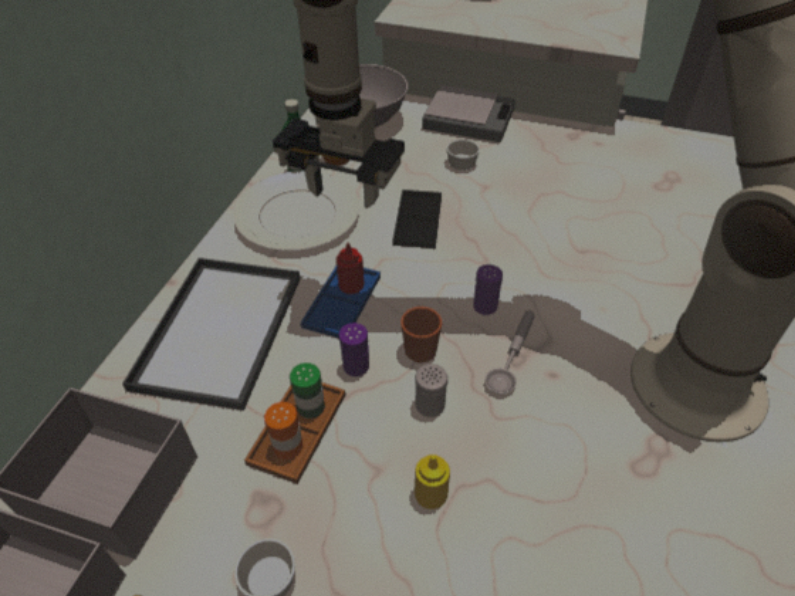

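Both jars (at (285,430) and (307,390)) stand upright in the wooden tray, and the red bottle (350,270) stands in the far blue compartment. The cup has not moved. The yellow bottle is next.

Call:
arm_command --translation '[[339,-275,10],[339,-275,10],[339,-275,10],[339,-275,10],[339,-275,10],[339,-275,10],[339,-275,10],[339,-275,10],[339,-275,10],[339,-275,10],[339,-275,10],[339,-275,10],[339,-275,10],[339,-275,10],[339,-275,10],[339,-275,10]]' --rot '[[0,0,0],[0,0,0],[0,0,0],[0,0,0],[0,0,0],[0,0,0],[0,0,0],[0,0,0],[0,0,0],[0,0,0],[0,0,0],[0,0,0],[0,0,0],[0,0,0],[0,0,0],[0,0,0]]' --hand '[1,1,1,1,1,1,1,1,1,1,1,1,1,1,1,1]'

```text
clock: 23.2
tcp_pos: [0.3627, 0.3151, 0.2202]
orientation: [2.282, 2.159, -0.002]
contact_force: [0.3, 0.6, 1.1]
width: 0.0921
grip_force: 0.0
```

```bash
python3 go.py -3 361.5,316,64
```

```text
t 23.2 tcp [362.7 315.1 220.2] turn [-0.001  0.001 -0.003] q [ 0.08  0.35 -1.01  1.98  0.36  1.   -1.15] w 0.0921
361.5,316,64 [  0.9  -1.2 156.2]
```

Call:
arm_command --translation '[[1,-1,30],[1,-1,65],[1,-1,95],[1,-1,120],[1,-1,140],[1,-1,150],[1,-1,156],[1,-1,156],[1,-1,156],[1,-1,156],[1,-1,156],[1,-1,156],[1,-1,156],[1,-1,156],[1,-1,156],[1,-1,156],[1,-1,156],[1,-1,156],[1,-1,156]]' --rot '[[0,0,0],[0,0,0],[0,0,0],[0,0,0],[0,0,0],[0,0,0],[0,0,0],[0,0,0],[0,0,0],[0,0,0],[0,0,0],[0,0,0],[0,0,0],[0,0,0],[0,0,0],[0,0,0],[0,0,0],[0,0,0],[0,0,0]]' --hand '[1,1,1,1,1,1,1,1,1,-1,-1,-1,-1,-1,-1,-1,-1,-1,-1]'

```text
clock: 24.78
tcp_pos: [0.3613, 0.3178, 0.0649]
orientation: [2.278, 2.162, 0.001]
contact_force: [2.1, -0.2, 1.1]
width: 0.0478
grip_force: 30.0
```

```bash
python3 go.py -3 620,43,240
```

```text
t 24.78 tcp [361.3 317.8  64.9] turn [ 0.001 -0.     0.   ] q [-0.13  0.6  -0.79  2.09  0.65  0.72 -1.4 ] w 0.0478
620,43,240 [-260.8  272.8 -175. ]
```

Call:
arm_command --translation '[[0,0,-25],[0,0,-60],[0,0,-100],[0,0,-140],[-10,10,-168],[-30,31,-175],[-57,60,-175],[-85,89,-175],[-112,117,-175],[-140,146,-175],[-168,176,-175],[-195,204,-175],[-220,230,-175],[-242,253,-175],[-255,267,-175],[-261,273,-175],[-261,273,-175],[-261,273,-175],[-261,273,-175],[-261,273,-175]]' --rot '[[0,0,0],[0,0,0],[0,0,0],[0,0,0],[0,0,0],[0,0,0],[0,0,0],[0,0,0],[0,0,0],[0,0,0],[0,0,0],[0,0,0],[0,0,0],[0,0,0],[0,0,0],[0,0,0],[0,0,0],[0,0,0],[0,0,0],[0,0,0]]' --hand '[-1,-1,-1,-1,-1,-1,-1,-1,-1,-1,-1,-1,-1,-1,-1,-1,-1,-1,-1,-1]'

```text
clock: 26.45
tcp_pos: [0.6187, 0.0452, 0.24]
orientation: [-2.274, -2.167, -0.0]
contact_force: [-1.2, -0.2, -2.0]
width: 0.0473
grip_force: 30.0
```

```bash
python3 go.py -3 620,43,69
```

```text
t 26.45 tcp [618.7  45.2 240. ] turn [-0.    -0.     0.004] q [ 0.5   0.57 -0.86  1.63  0.46  1.16 -0.52] w 0.0473
620,43,69 [ -2.2   1.5 171. ]
```

Call:
arm_command --translation '[[-1,1,30],[-1,1,65],[-1,1,105],[-1,1,138],[-1,1,156],[-1,1,165],[-1,1,169],[-1,1,171],[-1,1,171],[-1,1,171],[-1,1,171],[-1,1,171],[-1,1,171],[-1,1,171],[-1,1,171]]' --rot '[[0,0,0],[0,0,0],[0,0,0],[0,0,0],[0,0,0],[0,0,0],[0,0,0],[0,0,0],[0,0,0],[0,0,0],[0,0,0],[0,0,0],[0,0,0],[0,0,0],[0,0,0]]' --hand '[-1,-1,-1,-1,-1,-1,-1,-1,-1,-1,-1,-1,-1,-1,-1]'

```text
clock: 27.7
tcp_pos: [0.621, 0.0416, 0.069]
orientation: [2.278, 2.163, 0.0]
contact_force: [-0.8, -0.3, -0.5]
width: 0.0479
grip_force: 30.0
```

```bash
python3 go.py -3 620,43,68.5
```

```text
t 27.7 tcp [621.   41.6  69. ] turn [0. 0. 0.] q [ 0.41  0.76 -0.73  1.73  0.63  0.89 -0.65] w 0.0479
620,43,68.5 [ 1.3 -1.   0.5]
```

Call:
arm_command --translation '[[0,0,0.5],[0,0,0.5],[0,0,0.5],[0,0,0.5],[0,0,0.5],[0,0,0.5],[0,0,0.5],[0,0,-20],[0,0,-60],[0,0,-100],[0,0,-140],[0,0,-160],[0,0,-160],[0,0,-160],[0,0,-160]]' --rot '[[0,0,0],[0,0,0],[0,0,0],[0,0,0],[0,0,0],[0,0,0],[0,0,0],[0,0,0],[0,0,0],[0,0,0],[0,0,0],[0,0,0],[0,0,0],[0,0,0],[0,0,0]]' --hand '[-1,-1,0.8,0.8,0.8,0.8,0.8,0.8,0.8,0.8,0.8,0.8,0.8,0.8,0.8]'

```text
clock: 28.95
tcp_pos: [0.6202, 0.0413, 0.2278]
orientation: [-2.278, -2.163, 0.002]
contact_force: [0.5, -0.5, -0.5]
width: 0.0831
grip_force: 0.0
```

```bash
python3 go.py -11 405.5,171,200
```

```text
t 28.95 tcp [620.2  41.3 227.8] turn [-0.001  0.001  0.14 ] q [ 0.5   0.58 -0.86  1.64  0.47  1.15 -0.53] w 0.0831
405.5,171,200 [ 118.3 -221.2   28. ]
```

Call:
arm_command --translation '[[118,-221,28],[118,-221,28],[118,-221,28],[118,-221,28],[118,-221,28],[118,-221,28],[118,-221,28],[118,-221,28],[118,-221,28],[118,-221,28],[118,-221,28]]' --rot '[[0,0,0.14],[0,0,0.14],[0,0,0.14],[0,0,0.14],[0,0,0.14],[0,0,0.14],[0,0,0.14],[0,0,0.14],[0,0,0.14],[0,0,0.14],[0,0,0.14]]' --hand '[1,1,1,1,1,1,1,1,1,1,1]'

```text
clock: 29.87
tcp_pos: [0.4073, 0.1704, 0.2005]
orientation: [-2.426, -1.995, -0.0]
contact_force: [1.0, 0.7, 0.3]
width: 0.092
grip_force: 0.0
```

```bash
python3 go.py -11 405.5,171,48
```

```text
t 29.87 tcp [407.3 170.4 200.5] turn [-0.001 -0.001 -0.002] q [ 0.41  0.29 -0.98  2.09  0.3   0.92 -0.93] w 0.092
405.5,171,48 [  0.2  -1.8 152.5]
```

Call:
arm_command --translation '[[0,-1,30],[0,-1,65],[0,-1,95],[0,-1,120],[0,-1,140],[0,-1,148],[0,-1,152],[0,-1,152],[0,-1,152],[0,-1,152],[0,-1,152],[0,-1,152],[0,-1,152],[0,-1,152],[0,-1,152],[0,-1,152],[0,-1,152],[0,-1,152],[0,-1,152]]' --rot '[[0,0,0],[0,0,0],[0,0,0],[0,0,0],[0,0,0],[0,0,0],[0,0,0],[0,0,0],[0,0,0],[0,0,0],[0,0,0],[0,0,0],[0,0,0],[0,0,0],[0,0,0],[0,0,0],[0,0,0],[0,0,0],[0,0,0]]' --hand '[1,1,1,1,1,1,1,1,1,-1,-1,-1,-1,-1,-1,-1,-1,-1,-1]'

```text
clock: 31.45
tcp_pos: [0.4054, 0.1713, 0.0488]
orientation: [2.424, 1.998, 0.0]
contact_force: [1.3, -0.2, 1.3]
width: 0.0492
grip_force: 30.0
```

```bash
python3 go.py -11 546,-218.5,205
```

```text
t 31.45 tcp [405.4 171.3  48.8] turn [ 0. -0. -0.] q [ 0.16  0.56 -0.73  2.19  0.65  0.63 -1.24] w 0.0492
546,-218.5,205 [-355.8  212.4 -156.2]
```

Call:
arm_command --translation '[[0,0,-25],[0,0,-60],[0,0,-100],[0,0,-135],[-15,9,-152],[-45,27,-156],[-78,47,-156],[-112,67,-156],[-146,87,-156],[-180,107,-156],[-214,128,-156],[-248,148,-156],[-282,168,-156],[-312,186,-156],[-335,200,-156],[-350,209,-156],[-356,212,-156],[-356,212,-156],[-356,212,-156],[-356,212,-156]]' --rot '[[0,0,0],[0,0,0],[0,0,0],[0,0,0],[0,0,0],[0,0,0],[0,0,0],[0,0,0],[0,0,0],[0,0,0],[0,0,0],[0,0,0],[0,0,0],[0,0,0],[0,0,0],[0,0,0],[0,0,0],[0,0,0],[0,0,0],[0,0,0]]' --hand '[-1,-1,-1,-1,-1,-1,-1,-1,-1,-1,-1,-1,-1,-1,-1,-1,-1,-1,-1,-1]'

```text
clock: 33.12
tcp_pos: [0.5451, -0.2163, 0.2047]
orientation: [-2.421, -2.001, -0.0]
contact_force: [-0.3, 0.4, -1.8]
width: 0.0491
grip_force: 30.0
```

```bash
python3 go.py -11 546,-218.5,52.5
```

```text
t 33.12 tcp [ 545.1 -216.3  204.7] turn [-0.001 -0.001  0.003] q [ 0.93  0.52 -0.79  1.75  0.42  1.05 -0.2 ] w 0.0491
546,-218.5,52.5 [ -2.1   1.4 152.2]
```

Call:
arm_command --translation '[[-1,1,30],[-1,1,65],[-1,1,95],[-1,1,122],[-1,1,138],[-1,1,146],[-1,1,150],[-1,1,152],[-1,1,152],[-1,1,152],[-1,1,152],[-1,1,152],[-1,1,152],[-1,1,152],[-1,1,152]]' --rot '[[0,0,0],[0,0,0],[0,0,0],[0,0,0],[0,0,0],[0,0,0],[0,0,0],[0,0,0],[0,0,0],[0,0,0],[0,0,0],[0,0,0],[0,0,0],[0,0,0],[0,0,0]]' --hand '[-1,-1,-1,-1,-1,-1,-1,-1,-1,-1,-1,-1,-1,-1,-1]'

```text
clock: 34.37
tcp_pos: [0.5463, -0.22, 0.0529]
orientation: [2.424, 1.998, 0.0]
contact_force: [1.5, 0.3, -0.5]
width: 0.049
grip_force: 30.0
```

```bash
python3 go.py -11 546,-218.5,52.5
```

```text
t 34.37 tcp [ 546.3 -220.    52.9] turn [ 0.  0. -0.] q [ 0.83  0.72 -0.66  1.83  0.6   0.8  -0.33] w 0.049
546,-218.5,52.5 [ 1.4 -0.6  0.4]
```

Call:
arm_command --translation '[[0,0,0.5],[0,0,0.5],[0,0,0.5],[0,0,0.5],[0,0,0.5],[0,0,0.5],[0,0,0.5],[0,0,-20],[0,0,-60],[0,0,-100],[0,0,-140],[0,0,-180],[-20,-20,-190],[-50,-50,-190],[-80,-80,-190],[-100,-100,-190],[-100,-100,-190]]' --rot '[[0,0,0],[0,0,0],[0,0,0],[0,0,0],[0,0,0],[0,0,0],[0,0,0],[0,0,0],[0,0,0],[0,0,0],[0,0,0],[0,0,0],[0,0,0],[0,0,0],[0,0,0],[0,0,0],[0,0,0]]' --hand '[-1,-1,0.8,0.8,0.8,0.8,0.8,0.8,0.8,0.8,0.8,0.8,0.8,0.8,0.8,0.8,0.8]'

```text
clock: 35.78
tcp_pos: [0.4226, -0.3042, 0.2419]
orientation: [-2.432, -1.986, 0.009]
contact_force: [-0.7, 0.2, -0.2]
width: 0.0827
grip_force: 0.0
```

Run:
```python
from cell import *
import cv2,numpy as np
from h import *
c=camera("side");a=c["color"][:,:,::-1]; cv2.imwrite("pics/s3.png",cv2.resize(a,None,fx=1.42,fy=1.42))
Q=cloud(c)
for n,(x,y,h) in dict(orange=(587,311,.09),green=(582,231,.09),red=(618,-37,.074),yellow=(620,43,.074),dredger=(546,-219,.082),cup=(451,69,.075)).items():
    b=Q[(np.hypot(Q[...,0]-x/1000,Q[...,1]-y/1000)<.045)&(Q[...,2]>h-.008)&(Q[...,2]<.13)]
    q,r=cv2.minEnclosingCircle(b[:,:2].astype(np.float32)*1000);print(n,np.round(q,1),round(r,1),np.percentile(b[:,2],98).round(3))
```

```text
orange [587.2 308.8] 24.1 0.093
green [583.4 234.3] 23.8 0.093
red [620.1 -35.2] 24.1 0.106
yellow [620.5  41.8] 24.8 0.106
dredger [ 546.8 -218.2] 25.8 0.085
cup [453.7  70.1] 34.6 0.078
```

View pics/s3.png

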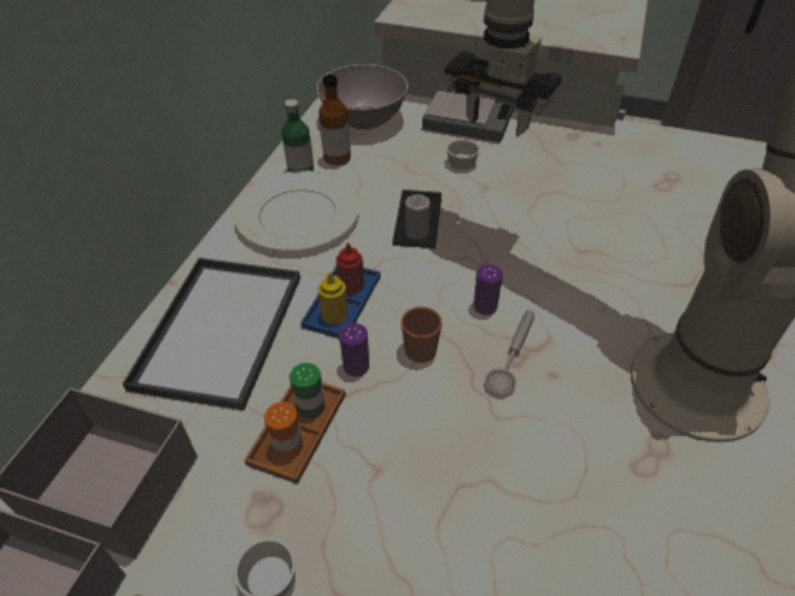

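All five things stand upright in their own compartments: jars at (285,430) and (307,390), bottles at (333,298) and (350,270), and the dredger at (417,215). The cup is unmoved at (421,333), and the gripper is clear of everything.

```bash
python3 -c "
from cell import *
print(sign_off())"
```

```text
the job is handed in; nothing more can be done
None
```

The job is handed in at about 36 s on the clock: both jars are in the wooden tray, both bottles in the blue tray and the dredger in the black tray, each upright in its own compartment, with the copper cup left where it stood.

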